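Stand the leaning bottle off the heater and shut its lid

TASK

On the lab bench a square amber bottle has tipped against a small dry block heater, its neck lying over the heater's top and in the way of the open lid. Push the bottle's cap back so that the bottle stands upright again beside the heater, about where its foot is now; then push the heater's lid over from behind so that it comes down fully shut. Only push: never lift the bottle off the bench, and leave the round bottle, the tube rack and the dish where they stand.

Things in the scene. Friction and masses are not known exactly. Their poses are not given: they have to be found in the camera images.
- heater: grey dry block heater, fixed to the bench: a box 140 (its x) x 180 (its y) x 65 high with a flat top; origin at the centre of its underside on the bench, z up. The lid's hinge runs along its top edge on the +x side (x = +70, height 65); the bottle leans on its top edge on the -x side (x = -70, height 65).
- lid (a joint): angle of the heater's lid: 0 shut flat on the heater, 1.57 straight up, stop at 2.0; starts leaning back past vertical at 1.65 to 1.85. Plain grey plate, 130 from hinge to free edge, 150 wide, 8 thick. The hinge has light friction: near upright the lid stays where it is left (1 N at its free edge moves it); below about 1.0 rad it falls shut by itself in about 1 s.
- lid_edge (a point): middle of the lid's free edge, 130 from the hinge, centred on the heater's y = 0; with the lid open it is the lid's highest part, about 190 above the bench. A small black lip, 50 wide, sticks out 7 beyond it.
- bottle: square amber bottle, 0.22 to 0.45 kg: body 62 x 62 x 106 high, black cap; 140 high in all. Origin at the centre of its underside, z along the bottle to the cap. It starts tilted 0.73 rad towards the heater's +x, its side on the heater's top edge, its neck and cap over the heater. Balance point: a tilt of about 0.5 rad; pushed back to less, it falls upright by itself and rocks a little.
- bottle_cap (a point): centre of the top face of the bottle's round black cap (36 in diameter, 26 high), 140 from the underside along the bottle's axis; at the start about 103 above the bench, with free space over the heater's top behind and beneath it
- bottle_heel (a point): middle of the bottle's lower bottom edge, on which it stands and turns (at +31 along the bottle's x, in the plane of the underside), about 58 out from the heater's -x side; it does not slip in a slow push
- round_bottle: round clear bottle with yellow cap, 56 in diameter, 110 high, loose bystander; origin at the centre of its underside, z up
- tube_rack: blue tube rack with five capped tubes, 60 x 130, 97 high, loose bystander; origin at the centre of its underside, z up
- dish: closed flat white dish, 92 in diameter, 18 high, loose bystander; origin at the centre of its underside, z up
Mind the look-alikes: they are no part of the job. What is meant by the bottle is not red, and is the larger of those in its own colour.

How it is judged:
On the way, in this order (a step that is already met when the one before it is completed fails the run):
1. the bottle stands upright on the bench, with the lid still open (angle between bottle's own z axis and vertical below 0.08 rad and height (world z) of bottle below 0.008 m and value of joint lid above 0.5 rad), for 0.3 s.
2. the lid is fully shut (value of joint lid below 0.05 rad), for 0.2 s.
At the end, for the whole second after the job is handed in: The bottle stands upright on the bench (tilt under 0.08 rad, underside within 8 mm of the bench, at rest), the edge it stood on within 60 mm of where it was, and the lid is shut (joint under 0.05 rad) (angle between bottle's own z axis and vertical below 0.08 rad and height (world z) of bottle below 0.008 m and distance of bottle_heel from where it was at the start of the episode below 0.06 m and linear speed of bottle below 0.03 m/s and value of joint lid below 0.05 rad); the robot touches nothing.
It fails at once if the bottle is lifted: the edge it stands on comes more than 30 mm off the bench (height (world z) of bottle_heel above 0.03 m).
It fails at once if the round bottle is moved by more than 20 mm or tipped (distance of round_bottle from where it was at the start of the episode above 0.02 m or angle between round_bottle's own z axis and vertical above 0.25 rad).
It fails at once if the tube rack is moved by more than 20 mm or tipped (distance of tube_rack from where it was at the start of the episode above 0.02 m or angle between tube_rack's own z axis and vertical above 0.25 rad).
It fails at once if the dish is moved by more than 20 mm or tipped (distance of dish from where it was at the start of the episode above 0.02 m or angle between dish's own z axis and vertical above 0.25 rad).
It also fails if it takes over 53 s, if anything falls off the work surface, if the arm or the gripper's body presses on something with over 40 N, if the wrist force passes 120 N, or if a joint passes its speed limit or range.

ROBOT

A 6-joint arm with a two-finger parallel gripper is mounted at the origin on the work surface. World frame = base frame: x ahead of the robot, y to its left, z up, the work surface at z = 0. Lengths are in m, angles in rad, forces in N, time in s.
With the tool pointing down it reaches from about 0.3 to 0.875 m from the base axis. Payload 6.4 kg.
Tool frame: the origin (TCP) lies midway between the tips of the shut fingers; the grasp point (between the pads) lies 19 mm behind it; x points along the fingers, y is the direction in which the jaws open and shut, and the axes are right-handed (so a half turn about x gives the same grasp; the last joint's range is limited). The gripper opens to 85 mm and grips with 20 to 120 N. Pads are 22 mm wide; open, the fingers measure 114 mm over their backs; the gripper's body (76 mm by 85 mm) begins 54 mm behind the grasp point. The pads swing forward as they close: fully open they stand 13 mm farther back than shut.
Start: joints at [-1.53, 0.181, 1.607, -0, 1.354, -0.206], TCP at [0.14, -0.558, 0.209] pointing down, gripper open.
Joint ranges: [-2.99, 2.99], [-0.89, 2.07], [0.3, 2.58], [-1.14, 4.28], [0, 2.63], [-3.12, 3.12]. Speed limits (rad/s): [2.57, 2.57, 3.01, 3.14, 3.14, 3.14].

INTERFACE

Orientations are given as a unit quaternion [w, x, y, z].
In Python, from bench import ctrl gives the robot as it stands.
- The arm moves only by the tool step_arm, never from a script. Its argument "motion" is a list of rows, each a list of 7 numbers: the shift along the tool's x, y, z in mm, then the turn, a rotation vector about the tool's x, y, z in degrees, then the closure in counts, from 0 (fully open) to 255 (shut). In form: [[tx, ty, tz, rx, ry, rz, hand], ...]. A call has 1 to 10 rows; each row is the pose to reach, as a shift and turn from the pose commanded when the call began, along the tool's axes at that moment; what a row does not reach only later rows make up. A row lasts 1/8 s, in which the tool goes at most 62.5 mm and 10.7 degrees, less where a joint would pass 70% of its speed; a pose out of reach is approached as far as the arm can. A call with a gripper value outside its range is refused whole. The fingers move at their own pace and stop on an object; the grip force is fixed at half the most. Time passes only in rows, so rows that repeat a pose let the fingers close. It gives the time, the measured TCP pose, the force and the opening at its end, in the units of the state.
- ctrl.get_obs(): the state, without advancing time (a new reading comes with each control period).
- ctrl.camera(name): name is "side" or "top" or "wrist"; returns (picture, depth): 400x640x3 uint8, red, green, blue; 400x640 float32, m along the optical axis (not along the pixel's ray), 0 where there is no reading.
- ctrl.camera_info(name): a dict with "fx", "fy", "cx", "cy" (pixels), "dist_coeffs" ([k1, k2, p1, p2, k3] as OpenCV has them; the pictures are not rectified), "T" (4x4, takes a point from camera to world coordinates); the wrist camera has in their place "hand_eye" (4x4, takes a point from camera to tool coordinates, whose origin is the TCP and whose axes are the tool frame's). Camera axes: x right, y down, z forward; pixel columns grow to the right and rows downward; lengths in m; the calibration is good to about 2 mm. A picture is of the moment at which its call begins: read the wrist's pose just before it. camera_info takes no time and is no camera call.
- ctrl.hand_in(): hands the job in, once; it reports no verdict.
The state is a dict: "time_s": time; "q": joint angles; "dq": joint speeds; "joint_efforts": joint torques, N m; "eef_pos": TCP position; "eef_rot": TCP orientation; "wrist_force": force on the tool from outside, world axes, zero at the start; "torque": the same for the moment, N m; "opening": opening from 0.0 (shut) to 1.0 (fully open).
Only numpy, scipy, OpenCV 4.12 (cv2) and the standard library are available. Lean on these libraries where they do the work, as an engineer would, in place of code of your own. Each camera call takes 0.05 s, during which the arm holds its last target. There are 200 camera calls.

## Working session

There is one attempt and no reset: what is moved stays moved. The work goes in short steps, Python scripts to look and compute and a tool call to move; the robot and the scene stay as the last step left them, time stands still between calls to the robot, and variables do not carry over. Pictures are saved under pics/ and viewed, about 8 in all and at most 12, crops included, and the job is handed in when it is done.

Besides the shell and the picture viewer there is one more tool, called after "Emit:" as name([rows], argument=value, ...), one row to a line, values as JSON. step_arm: Moves the arm, as the interface text tells. Its arguments: {"type":"object","properties":{"motion":{"type":"array","items":{"type":"array","items":{"type":"number"}}}},"required":["motion"]}

```bash
mkdir -p pics; ls
cat > h.py <<'E'
import numpy as np, cv2
from bench import ctrl
def snap(n):
    im,d=ctrl.camera(n); i=ctrl.camera_info(n)
    np.savez(f'/tmp/{n}.npz',im=im,d=d); return im,d,i
def pts(d,i,T=None):
    h,w=d.shape; K=np.array([[i['fx'],0,i['cx']],[0,i['fy'],i['cy']],[0,0,1]])
    v,u=np.mgrid[:h,:w]
    n=cv2.undistortPoints(np.stack([u,v],-1).reshape(-1,1,2).astype(np.float64),K,np.array(i['dist_coeffs'])).reshape(h,w,2)
    P=np.dstack([n[...,0]*d,n[...,1]*d,d])
    T=np.array(i['T'] if T is None else T)
    return P@T[:3,:3].T+T[:3,3]
E
python3 - <<'E'
from h import *
for n in('top','side'):
    im,d,i=snap(n); P=pts(d,i); np.save(f'/tmp/P{n}.npy',P)
    cv2.imwrite(f'pics/{n}0.png',im[...,::-1]); print(n,np.array(i['T']).round(3).tolist(),i['fx'])
o=ctrl.get_obs();print(o['eef_pos'],o['eef_rot'],o['time_s'])
E
```

```text
pics
top [[-0.002, -0.972, 0.234, 0.397], [-1.0, 0.001, -0.006, -0.057], [0.006, -0.234, -0.972, 0.848], [0.0, 0.0, 0.0, 1.0]] 498.87295507349336
side [[0.828, -0.412, 0.38, 0.303], [-0.56, -0.604, 0.566, -0.44], [-0.004, -0.682, -0.731, 0.626], [0.0, 0.0, 0.0, 1.0]] 408.49922850955204
[ 0.14044435 -0.55703888  0.20858458] [ 0.08646713  0.701774    0.08757838 -0.70168848] 0.1
```

View pics/top0.png

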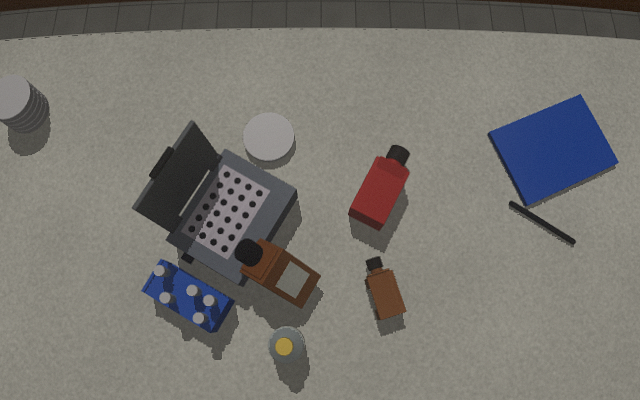

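View pics/side0.png

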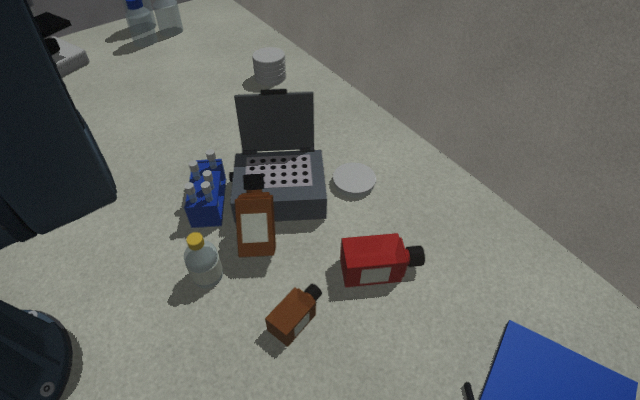

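The top view shows the leaning amber bottle (cap at 249,252; body at 285,275), with the red bottle at (385,190) and the small amber one at (385,288) as look-alikes. The open lid is at (180,180). I choose the leaning amber bottle. Next I measure it and take a close crop.

Run:
```python
from h import *
P=np.load('/tmp/Ptop.npy');S=np.load('/tmp/Pside.npy');im=np.load('/tmp/top.npz')['im']
for n,(u,v) in dict(cap=(249,252),capedge=(240,249),label=(293,278),farfoot=(318,283),foot2=(303,305),lidL=(137,208),lidR=(193,124),lip=(160,162),hc1=(226,152),hc2=(296,190),hc3=(243,281),rack=(190,290),round=(284,346),dish=(269,136)).items(): print(n,P[v,u].round(3))
# heater top: both cams
A=[]
for Q,(u0,u1,v0,v1) in((P,(165,300,148,290)),(S,(228,330,148,220))):
    q=Q[v0:v1,u0:u1].reshape(-1,3); A.append(q[abs(q[:,2]-.065)<.004])
for q in A: 
    r=cv2.minAreaRect((q[:,:2]*1000).astype(np.float32)); print('heater',len(q),r)
# lid
q=S[88:150,235:316].reshape(-1,3);q=q[(q[:,2]>.085)&(q[:,2]<.21)]
c=np.median(q,0);q=q[np.linalg.norm(q-c,axis=1)<.12];c=q.mean(0);n=np.linalg.svd(q-c,full_matrices=0)[2][2];print('lid',c,n,len(q),q.min(0),q.max(0))
# cap: dark pixels, region
m=np.zeros(im.shape[:2],bool);m[235:270,230:268]=1;m&=im.max(2)<45
q=P[m];q=q[q[:,2]>.075];print('cap',len(q),q.mean(0),q.min(0),q.max(0))
cv2.imwrite('pics/c1.png',cv2.resize(im[110:370,120:340,::-1],None,fx=2.3,fy=2.3))
```

```text
cap [0.492 0.038 0.136]
capedge [0.498 0.053 0.124]
label [ 0.459 -0.023  0.079]
farfoot [ 0.457 -0.062  0.001]
foot2 [ 0.419 -0.038  0.044]
lidL [0.544 0.187 0.193]
lidR [0.666 0.116 0.194]
lip [0.607 0.157 0.201]
hc1 [0.668 0.091 0.064]
hc2 [ 0.605 -0.026  0.057]
hc3 [0.457 0.059 0.042]
rack [ 0.397 -0.057  0.848]
round [ 0.359 -0.012  0.108]
dish [0.713 0.024 0.02 ]
heater 8612 ((558.4679565429688, 75.64651489257812), (216.479248046875, 229.31265258789062), 89.72834777832031)
heater 3970 ((564.6659545898438, 79.19573974609375), (147.1458282470703, 178.8411407470703), 59.50055694580078)
lid [0.60391095 0.14663988 0.14460431] [-0.50263705 -0.8589572   0.09771651] 3832 [0.5381145  0.10389626 0.08500512] [0.67105745 0.19094869 0.20218771]
cap 556 [0.49278842 0.04019297 0.12738536] [ 0.39694419 -0.05741823  0.11004021] [0.51354702 0.06143519 0.84824026]
```

View pics/c1.png

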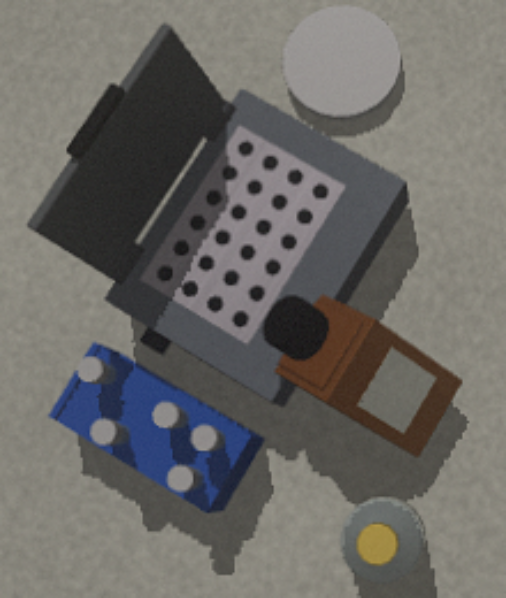

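```bash
cat >> h.py <<'E'
from scipy.spatial.transform import Rotation as R
a=np.deg2rad(59.5); HX=np.array([np.cos(a),np.sin(a),0]);HY=np.array([-np.sin(a),np.cos(a),0]);HC=np.array([.5647,.0792,0])
def rot(o): return R.from_quat(np.roll(o['eef_rot'],-1))
def go(xh,yh,z,yaw=None):
    "shift (mm) and turn (deg) in tool axes to heater-frame point; tool y along yaw*HY"
    o=ctrl.get_obs(); r=rot(o); t=HC+xh*HX+yh*HY+[0,0,z]
    print('t',o['time_s'],'F',o['wrist_force'].round(1),'q',np.round(o['q'],2))
    d=o['eef_pos']-HC; print('now h',(d@HX).round(4),(d@HY).round(4),d[2].round(4))
    print('shift',r.inv().apply(t-o['eef_pos'])*1000)
    for s in(1,-1):
        T=np.column_stack([[0,0,-1],s*HY,np.cross([0,0,-1],s*HY)])
        print('turn',s,(r.inv()*R.from_matrix(T)).as_rotvec(degrees=True).round(1))
E
python3 - <<'E'
from h import *
o=ctrl.get_obs(); print(rot(o).as_matrix().round(3)); go(-.01,.041,.30)
print(np.array(ctrl.camera_info('wrist')['hand_eye']).round(3).tolist())
P=np.load('/tmp/Ptop.npy');im=np.load('/tmp/top.npz')['im']
m=np.zeros(im.shape[:2],bool);m[235:270,230:268]=1;m&=(im.max(2)<45)&(P[...,2]>.075)&(P[...,2]<.2)
d=P[m]-HC; X,Y=d@HX,d@HY
print('cap x,y pct',np.percentile(X,[1,50,99]),np.percentile(Y,[1,50,99]),np.percentile(d[:,2],[1,50,99]))
E
```

```text
[[-0.     0.244 -0.97 ]
 [ 0.002 -0.97  -0.244]
 [-1.    -0.002 -0.   ]]
t 0.1 F [-0.4  0.1  0.7] q [-1.53  0.18  1.61 -0.    1.35 -0.21]
now h -0.7635 0.0426 0.2086
shift [ -90.42252746 -535.1673694  -530.64445403]
turn 1 [1.346e+02 1.000e-01 1.000e-01]
turn -1 [-45.4  -0.1   0.1]
[[-0.0, -0.262, 0.965, -0.164], [1.0, -0.0, 0.0, 0.0], [0.0, 0.965, 0.262, -0.067], [0.0, 0.0, 0.0, 1.0]]
cap x,y pct [-0.08717593 -0.07103995 -0.0495418 ] [0.02560032 0.04218125 0.05841386] [0.11480065 0.12634713 0.13675539]
```

Emit:
step_arm([
  [-30,-20,-20,0,0,0,255],
  [-60,-55,-55,-5,0,0,255],
  [-90,-95,-95,-10,0,0,255],
  [-90,-135,-135,-15,0,0,255],
  [-90,-175,-175,-20,0,0,255],
  [-90,-215,-215,-25,0,0,255],
  [-90,-255,-255,-30,0,0,255],
  [-90,-295,-295,-35,0,0,255],
  [-90,-335,-335,-40,0,0,255],
  [-90,-375,-375,-45.4,0,0,255],
])

```text
time_s: 1.35
eef_pos: [0.413, -0.1005, 0.2993]
eef_rot: [0.352, 0.613, 0.352, -0.613]
wrist_force: [0.7, -1.3, 0.4]
opening: 0.001
```

```bash
python3 -c "
from h import *
go(-.01,.041,.30)"
```

```text
t 1.35 F [ 0.7 -1.3  0.4] q [-0.52 -0.24  1.84 -0.    1.54  0.01]
now h -0.2318 0.0395 0.2993
shift [  -0.70363369   -0.73245232 -221.85313048]
turn 1 [-179.8    0.     0. ]
turn -1 [ 0.2  0.  -0. ]
```

Emit:
step_arm([
  [0,0,-40,0,0,0,255],
  [0,0,-90,0,0,0,255],
  [0,0,-140,0,0,0,255],
  [0,0,-185,0,0,0,255],
  [0,0,-217,0,0,0,255],
  [40,0,-217,0,0,0,255],
  [80,0,-217,0,0,0,255],
  [100,0,-217,0,0,0,255],
  [100,0,-217,0,0,0,255],
])

```text
time_s: 2.48
eef_pos: [0.5209, 0.0848, 0.1972]
eef_rot: [-0.35, -0.612, -0.352, 0.615]
wrist_force: [-0.1, 0.7, 0.1]
opening: -0.0
```

Run:
```python
from h import *
im,d,i=snap('side'); cv2.imwrite('pics/s1.png',cv2.resize(im[40:300,130:400,::-1],None,fx=2.2,fy=2.2))
go(-.015,.041,.093)
```

```text
t 2.525 F [ 0.5 -0.5  0.8] q [-0.06  0.09  1.73  0.    1.32  0.47]
now h -0.0169 0.0396 0.1989
shift [105.91885558  -1.2518392   -1.94048272]
turn 1 [-1.8e+02 -1.0e-01  1.0e-01]
turn -1 [0.  0.  0.1]
```

View pics/s1.png

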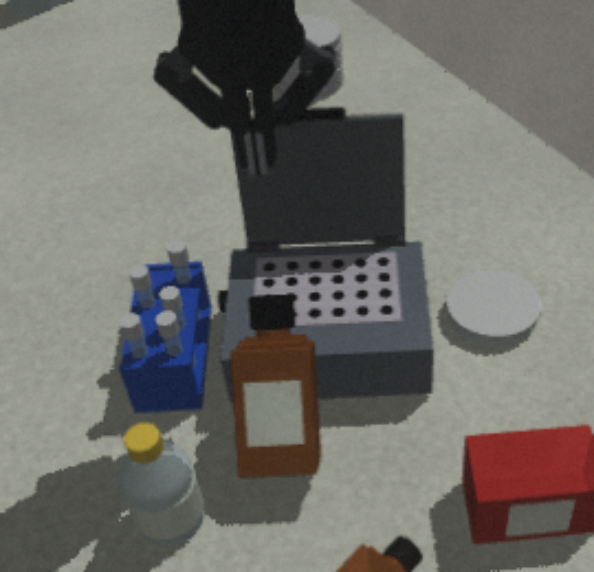

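The view shows the shut fingers (255,150 in the crop) above the heater, between the cap (272,312) and the lid, with clear space below. I descend, then push slowly.

Emit:
step_arm([
  [40,0,0,0,0,0,255],
  [75,-1,0,0,0,0,255],
  [100,-1,0,0,0,0,255],
  [105,-1,0,0,0,0,255],
  [105,-1,0,0,0,0,255],
  [105,-1,5,0,0,0,255],
  [105,-1,10,0,0,0,255],
  [105,-1,15,0,0,0,255],
  [105,-1,19,0,0,0,255],
  [105,-1,22,0,0,0,255],
])

```text
time_s: 3.78
eef_pos: [0.5103, 0.066, 0.0944]
eef_rot: [0.351, 0.614, 0.351, -0.614]
wrist_force: [-0.1, -1.0, -0.4]
opening: -0.001
```

```bash
python3 -c "
from h import *
go(-.075,.041,.093)"
```

```text
t 3.775 F [-0.1 -1.  -0.4] q [-0.1   0.19  1.85  0.    1.1   0.43]
now h -0.039 0.0401 0.0944
shift [ 1.4297094  -0.90454768 36.00361227]
turn 1 [-180.    0.   -0.]
turn -1 [ 0. -0. -0.]
```

Emit:
step_arm([
  [0,0,3,0,0,0,255],
  [0,0,6,0,0,0,255],
  [0,0,9,0,0,0,255],
  [0,0,12,0,0,0,255],
  [0,0,15,0,0,0,255],
  [0,0,17,0,0,0,255],
  [0,0,19,0,0,0,255],
  [0,0,21,0,0,0,255],
  [0,0,23,0,0,0,255],
  [0,0,25,0,0,0,255],
])

```text
time_s: 5.03
eef_pos: [0.5071, 0.0479, 0.1028]
eef_rot: [0.353, 0.621, 0.349, -0.607]
wrist_force: [5.2, 20.5, 39.9]
opening: 0.0
```

Run:
```python
from h import *
im,d,i=snap('side'); cv2.imwrite('pics/s2.png',cv2.resize(im[40:300,130:400,::-1],None,fx=2.2,fy=2.2))
go(-.09,.041,.093)
```

```text
t 5.075 F [ 5.  19.5 37. ] q [-0.14  0.15  1.88  0.01  1.09  0.38]
now h -0.0563 0.0336 0.1028
shift [ 9.23402882 -7.53157317 33.80616706]
turn 1 [-180.     1.4   -1.3]
turn -1 [ 0.  -0.9 -0.9]
```

View pics/s2.png

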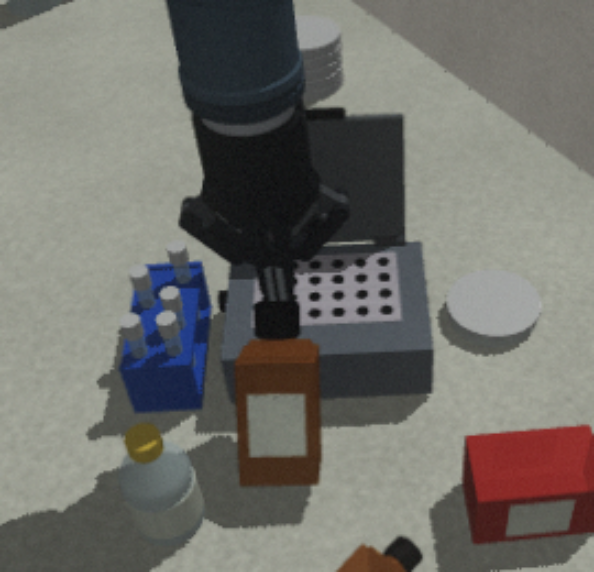

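Fingers appear on the cap's top face (278,300) with about 40 N upward, so this isn't a clean push. I check the bottle's tilt and its foot.

```bash
cat >> h.py <<'E'
def bottle(im,P):
    "front(-x) face plane of amber bottle in heater frame"
    hsv=cv2.cvtColor(im,cv2.COLOR_RGB2HSV)
    lo=(hsv[...,0]<20)&(hsv[...,1]>90)&(hsv[...,2]>40)
    d=P-HC; H=np.dstack([d@HX,d@HY,d[...,2]])
    m=lo&(abs(H[...,1]-.04)<.06)&(H[...,0]<0)&(H[...,0]>-.26)&(H[...,2]>.006)&(H[...,2]<.15)
    n,L,S,_=cv2.connectedComponentsWithStats(m.astype(np.uint8)); k=1+S[1:,4].argmax(); q=H[L==k]
    best=None;rng=np.random.default_rng(0)
    for _ in range(300):
        p=q[rng.choice(len(q),3,False)];n=np.cross(p[1]-p[0],p[2]-p[0]);n/=np.linalg.norm(n)+1e-12
        s=abs((q-p[0])@n)<.002
        if abs(n[0])>.6 and (best is None or s.sum()>best.sum()): best=s
    f=q[best];c=f.mean(0);n=np.linalg.svd(f-c,full_matrices=0)[2][2];n*=-np.sign(n[0])
    print('face n',n.round(3),'tilt',np.arctan2(n[2],-n[0]).round(3),'yaw',np.arctan2(n[1],-n[0]).round(3),'c',c.round(4),len(f),'y',np.percentile(f[:,1],[1,99]).round(4),'low x,z',f[f[:,2]<np.percentile(f[:,2],3)].mean(0).round(4))
    return H
E
python3 - <<'E'
from h import *
P=np.load('/tmp/Pside.npy');bottle(np.load('/tmp/side.npz')['im']*0+0 if 0 else cv2.imread('pics/side0.png')[...,::-1],P)
z=np.load('/tmp/side.npz');H=bottle(z['im'],pts(z['d'],ctrl.camera_info('side')))
im=z['im']
# cap/finger: dark column at bottle
for u in (254,257,260): print(u,[ (v,*(H[v,u]*1000).round(0).astype(int)) for v in range(160,200,4)])
E
```

```text
face n [-0.744 -0.01   0.668] tilt 0.732 yaw -0.013 c [-0.1426  0.0396  0.0791] 1163 y [0.0101 0.07  ] low x,z [-0.1747  0.0363  0.0424]
face n [-0.821 -0.011  0.571] tilt 0.608 yaw -0.013 c [-0.1513  0.0376  0.0784] 1128 y [0.0071 0.0683] low x,z [-0.1798  0.0336  0.0368]
254 [(160, np.int64(-65), np.int64(34), np.int64(162)), (164, np.int64(-68), np.int64(35), np.int64(157)), (168, np.int64(-70), np.int64(35), np.int64(149)), (172, np.int64(-69), np.int64(37), np.int64(138)), (176, np.int64(-70), np.int64(37), np.int64(130)), (180, np.int64(-91), np.int64(35), np.int64(141)), (184, np.int64(-96), np.int64(36), np.int64(137)), (188, np.int64(-100), np.int64(36), np.int64(131)), (192, np.int64(-103), np.int64(37), np.int64(124)), (196, np.int64(-105), np.int64(38), np.int64(117))]
257 [(160, np.int64(-72), np.int64(28), np.int64(169)), (164, np.int64(-70), np.int64(29), np.int64(158)), (168, np.int64(-69), np.int64(30), np.int64(148)), (172, np.int64(-69), np.int64(31), np.int64(138)), (176, np.int64(-69), np.int64(32), np.int64(128)), (180, np.int64(-92), np.int64(30), np.int64(141)), (184, np.int64(-94), np.int64(31), np.int64(134)), (188, np.int64(-99), np.int64(31), np.int64(130)), (192, np.int64(-104), np.int64(32), np.int64(125)), (196, np.int64(-104), np.int64(33), np.int64(116))]
260 [(160, np.int64(-69), np.int64(23), np.int64(166)), (164, np.int64(-65), np.int64(25), np.int64(153)), (168, np.int64(-66), np.int64(26), np.int64(144)), (172, np.int64(-66), np.int64(27), np.int64(135)), (176, np.int64(-67), np.int64(27), np.int64(126)), (180, np.int64(-91), np.int64(25), np.int64(140)), (184, np.int64(-93), np.int64(26), np.int64(133)), (188, np.int64(-98), np.int64(26), np.int64(129)), (192, np.int64(-102), np.int64(27), np.int64(123)), (196, np.int64(-102), np.int64(28), np.int64(113))]
```

Tilt is down to 0.61 and the heel is still in place. The rim sticks to the finger as it rises, which explains the upward force. I follow the rim's arc, raising the tool while pushing.

Emit:
step_arm([
  [-5,0,0,0,0,0,255],
  [-9,0,0,0,0,0,255],
  [-12,0,2,0,0,0,255],
  [-15,0,5,0,0,0,255],
  [-17,0,8,0,0,0,255],
])

```text
time_s: 5.7
eef_pos: [0.493, 0.0374, 0.1108]
eef_rot: [-0.351, -0.613, -0.351, 0.614]
wrist_force: [-0.5, -0.3, 0.4]
opening: -0.001
```

Run:
```python
from h import *
im,d,i=snap('side'); bottle(im,pts(d,i)); go(-.09,.041,.118)
```

```text
face n [-0.888 -0.001  0.46 ] tilt 0.478 yaw -0.002 c [-0.1605  0.0396  0.0763] 1084 y [0.0103 0.07  ] low x,z [-0.1837  0.0398  0.0303]
t 5.75 F [ 0.6 -0.5 -0.1] q [-0.16  0.12  1.89 -0.    1.13  0.37]
now h -0.0726 0.0405 0.111
shift [-6.97739304 -0.54272734 17.37222051]
turn 1 [-1.8e+02 -1.0e-01  1.0e-01]
turn -1 [0.  0.1 0.1]
```

Emit:
step_arm([
  [-1,0,3,0,0,0,255],
  [-2,0,6,0,0,0,255],
  [-3,0,9,0,0,0,255],
  [-3,0,9,0,0,0,255],
  [-3,0,9,0,0,0,255],
  [-3,0,9,0,0,0,255],
  [-3,0,9,0,0,0,255],
  [-3,0,9,0,0,0,255],
])

```text
time_s: 6.75
eef_pos: [0.4892, 0.0301, 0.1144]
eef_rot: [-0.351, -0.614, -0.351, 0.614]
wrist_force: [-0.4, -0.2, 0.2]
opening: 0.003
```

Run:
```python
from h import *
im,d,i=snap('side'); H=bottle(im,pts(d,i)); go(-.02,.041,.3)
cv2.imwrite('pics/s3.png',cv2.resize(im[40:300,130:400,::-1],None,fx=2.2,fy=2.2))
```

```text
face n [-1.    -0.001 -0.002] tilt -0.002 yaw -0.001 c [-0.192   0.0397  0.0617] 694 y [0.0101 0.0697] low x,z [-0.1917  0.047   0.0071]
t 6.8 F [ 1.2 -0.3  0.9] q [-0.18  0.1   1.9   0.    1.14  0.35]
now h -0.0806 0.0401 0.1144
shift [-185.62287308   -0.84183198  -60.61936908]
turn 1 [-180.   -0.   -0.]
turn -1 [ 0. -0.  0.]
```

View pics/s3.png

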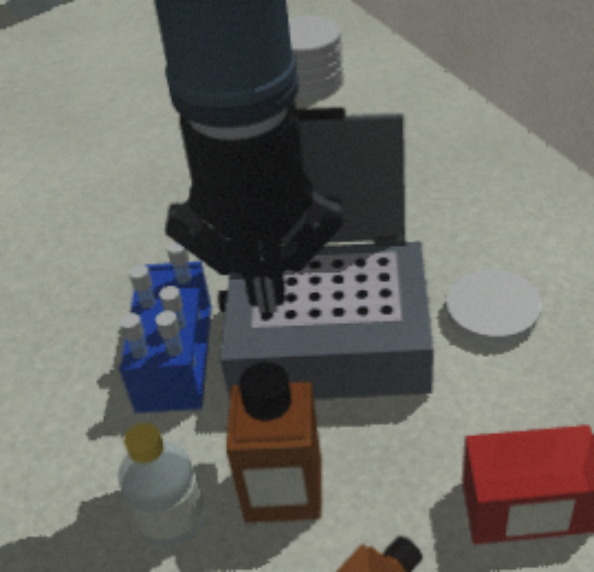

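The amber bottle (265,450) now stands upright, tilt about 0, heel about 2 mm from its start; the bystanders are unmoved and the lid is still open. Next I go up and over to behind the lid.

Emit:
step_arm([
  [-50,0,-5,0,0,0,255],
  [-105,0,-10,0,0,0,255],
  [-160,0,-15,0,0,0,255],
  [-200,5,-30,0,0,0,255],
  [-205,15,-75,0,0,0,255],
  [-205,25,-125,0,0,0,255],
  [-205,35,-175,0,0,0,255],
  [-205,40,-210,0,0,0,255],
  [-205,40,-225,0,0,0,255],
  [-205,40,-225,0,0,0,255],
])

```text
time_s: 8.05
eef_pos: [0.6375, 0.2041, 0.3188]
eef_rot: [-0.351, -0.613, -0.351, 0.614]
wrist_force: [1.0, -0.3, 0.1]
opening: 0.002
```

```bash
python3 -c "
from h import *
go(.145,0,.155)"
```

```text
t 8.05 F [ 1.  -0.3  0.1] q [ 0.13  0.33  1.21 -0.    1.61  0.66]
now h 0.1445 0.0006 0.3188
shift [163.82058417   0.76610557  -0.59913091]
turn 1 [-1.799e+02 -1.000e-01  1.000e-01]
turn -1 [0.1 0.  0. ]
```

Emit:
step_arm([
  [50,0,0,0,0,0,255],
  [100,0,0,0,0,0,255],
  [145,0,0,0,0,0,255],
  [164,0,0,0,0,0,255],
  [164,0,10,0,0,0,255],
  [164,0,20,0,0,0,255],
  [164,0,30,0,0,0,255],
  [164,0,40,0,0,0,255],
  [164,0,50,0,0,0,255],
  [164,0,60,0,0,0,255],
])

```text
time_s: 9.3
eef_pos: [0.6071, 0.1515, 0.1557]
eef_rot: [0.351, 0.614, 0.351, -0.614]
wrist_force: [-0.2, -0.6, 0.2]
opening: 0.001
```

Emit:
step_arm([
  [0,0,10,0,0,0,255],
  [0,0,20,0,0,0,255],
  [0,0,30,0,0,0,255],
  [0,0,40,0,0,0,255],
  [0,0,50,0,0,0,255],
  [0,0,60,0,0,0,255],
  [0,0,70,0,0,0,255],
  [0,0,75,0,0,0,255],
  [0,0,75,0,0,0,255],
])

```text
time_s: 10.42
eef_pos: [0.5693, 0.087, 0.1555]
eef_rot: [0.351, 0.614, 0.351, -0.614]
wrist_force: [-0.3, 0.2, 0.2]
opening: 0.0
```

Run:
```python
from h import *
im,d,i=snap('side'); H=bottle(im,pts(d,i)); go(.0,0,.3)
cv2.imwrite('pics/s4.png',cv2.resize(im[40:300,130:400,::-1],None,fx=2.2,fy=2.2))
```

```text
face n [-1.     0.001 -0.   ] tilt -0.0 yaw 0.001 c [-0.192   0.0396  0.0618] 710 y [0.0103 0.0697] low x,z [-0.1918  0.0421  0.0073]
t 10.475 F [-0.1  0.5  0.1] q [-0.05  0.24  1.66  0.    1.25  0.48]
now h 0.0093 0.0 0.1555
shift [-1.44498509e+02  5.89729603e-02  9.29719913e+00]
turn 1 [-180.    0.   -0.]
turn -1 [ 0. -0. -0.]
```

View pics/s4.png

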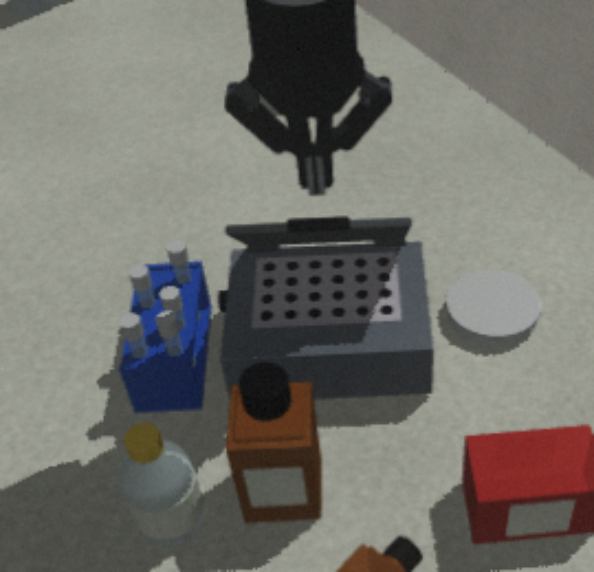

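The lid (320,232) is falling and the bottle is upright. I raise the tool clear and let the lid settle.

Emit:
step_arm([
  [20,0,-5,0,0,0,255],
  [-20,0,-5,0,0,0,255],
  [-70,0,-5,0,0,0,255],
  [-120,0,-5,0,0,0,255],
  [-140,0,-5,0,0,0,255],
  [-140,0,-5,0,0,0,255],
  [-140,0,-5,0,0,0,255],
  [-140,0,-5,0,0,0,255],
  [-140,0,-5,0,0,0,255],
  [-140,0,-5,0,0,0,255],
])

```text
time_s: 11.72
eef_pos: [0.5717, 0.0917, 0.2949]
eef_rot: [-0.351, -0.614, -0.351, 0.614]
wrist_force: [0.0, -0.1, -0.4]
opening: -0.001
```

Run:
```python
from h import *
im,d,i=snap('side'); H=bottle(im,pts(d,i)); go(.0,0,.3)
cv2.imwrite('pics/s5.png',cv2.resize(im[40:300,130:400,::-1],None,fx=2.2,fy=2.2))
m=(abs(H[...,0])<.04)&(abs(H[...,1])<.06)&(H[...,2]<.12)&(H[...,2]>.05)
q=H[m];A=np.c_[q[:,0],np.ones(len(q))];print('lid slope,z',np.linalg.lstsq(A,q[:,2],rcond=None)[0],len(q))
```

```text
face n [-1.     0.002  0.001] tilt 0.001 yaw 0.002 c [-0.192   0.0394  0.0623] 701 y [0.0102 0.0698] low x,z [-0.1919  0.0386  0.0072]
t 11.775 F [-0.5 -0.3 -0.2] q [-0.05  0.13  1.49  0.    1.52  0.49]
now h 0.0143 0.0002 0.2951
shift [-4.90645482  0.20082306 14.32189417]
turn 1 [-180.   -0.    0.]
turn -1 [0. 0. 0.]
lid slope,z [-2.6227834e-06  7.5190454e-02] 1732
```

View pics/s5.png

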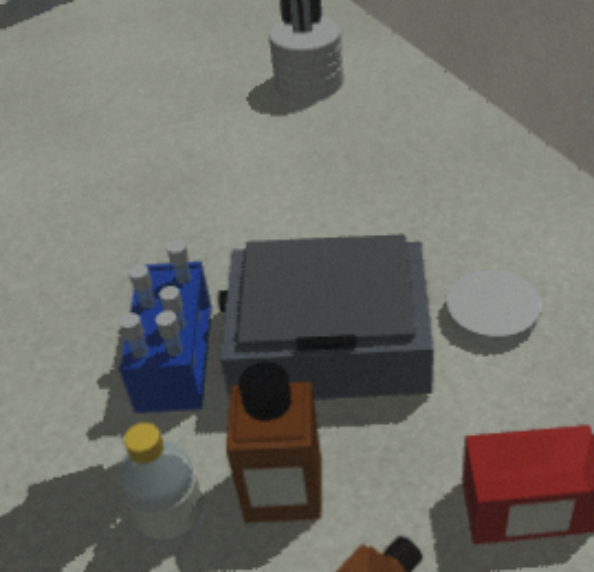

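The lid lies flat and shut (325,295), the bottle stands beside the heater, the bystanders are in place, and the arm is clear. I hand in.

```bash
python3 -c "
from bench import ctrl
print(ctrl.hand_in())"
```

```text
the job is handed in; nothing more can be done
None
```

The bottle is upright again beside the heater and the lid is fully shut. I handed the job in at about 11.8 s; no verdict was reported.

**What I did:** I pushed the cap back from the heater side with the shut fingers until the bottle fell upright by itself. I then pushed the lid over from behind until it fell shut, and raised the arm clear.

**Last checks:**
- **Bottle:** tilt is about 0.001 rad, and the edge it stood on is about 2 mm from the expected start position.
- **Lid:** its top has no measurable slope, at about 75 mm above the bench.
- **Bystanders:** the round bottle, tube rack and dish look unmoved in the pictures; I did not measure them.
- **Arm:** it is about 0.2 m above the lid with no contact force.

**What went wrong on the way:** in the first push the cap's rim stuck to the fingers, and the wrist force rose to about 45 N. That is under the 120 N wrist limit. The 40 N limit applies to the arm and gripper body, and as far as I could tell only the fingers were touching. I raised the tool along the rim's arc and the force fell to zero.

The task gave the cap's starting height as about 103 mm, but my measurement and the geometry both put it near 125 mm.

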